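# Set and clamp the bench extraction gate

### The arm

A 7-joint arm with a two-finger parallel gripper is mounted at the origin on the work surface. World frame = base frame: x ahead of the robot, y to its left, z up, the work surface at z = 0. Lengths are in m, angles in rad, forces in N, time in s.
With the tool pointing down it reaches from about 0.35 to 0.9 m from the base axis. Payload 8.1 kg.
Tool frame: the origin (TCP) lies midway between the tips of the shut fingers; the grasp point (between the pads) lies arm.tcp_to_grasp behind it (arm.tcp_to_grasp is the distance from the TCP to the grasp point, in m); z points along the fingers, y is the line along which they close (so a half turn about z gives the same grasp; the last joint's range is limited). The gripper opens to 92 mm and grips with 3 to 60 N. Pads are 19 mm wide; open, the fingers measure 130 mm over their backs; the gripper's body (75 mm by 190 mm) begins 47 mm behind the grasp point.
Start: joints at [-1.388, 0.434, 0.025, 1.573, -0.012, 1.134, -0.075], TCP at [0.176, 0.6, 0.227] pointing down, gripper open.
Joint ranges: [-2.62, 2.62], [-0.44, 2.09], [-1.27, 1.32], [0.08, 2.57], [-1.32, 4.46], [0.12, 2], [-2.74, 2.74]. Speed limits (rad/s): [2.22, 2.22, 3.01, 3.01, 3.14, 3.14, 3.14].

### API

Orientations are given as a rotation vector (axis times angle).
In Python, from cell import observe, get_image, arm gives the robot as it stands. The module is installed in compiled form; this text tells all that it offers.
- The arm moves only by the tool drive_tool, never from a script. Its argument "steps" is a list of rows, each a list of 5 numbers: the closure, from 0 (fully open) to 1 (shut), then the shift along the world's x, y, z in mm, then the turn about the world's z in rad. In form: [[hand, x, y, z, roll], ...]. A call has 1 to 20 rows; each row shifts and turns the commanded pose from where the row before left it; what a row does not reach is not made up. A row lasts 1/12 s, in which the tool goes at most 41.7 mm and 7.16 degrees, less where a joint would pass 70% of its speed; a pose out of reach is approached as far as the arm can. A call with a gripper value outside its range is refused whole. The fingers move at their own pace and stop on an object; "grip_force" is the grip in N (left out, the last holds). Time passes only in rows, so rows that do not move let the fingers close. It gives the time, the measured TCP pose, the force, the opening and the grip force at its end, in the units of the state.
- observe(): the state, without advancing time (a new reading comes with each control period).
- get_image(name): name is "scene" or "top" or "wrist"; returns a dict with "image" (384x512x3 uint8, red, green, blue), "vfov" (degrees; the focal length in pixels is half the picture's height over the tangent of half this angle, whatever the lens; pixels are square), "cx", "cy" (the principal point, pixels), "k1" (the pictures are not rectified: a ray, as slopes to the right and down, at radius r is drawn at 1 + k1 r^2 times it, then the intrinsics apply), "xyz" and "attitude" of the camera in the world. Camera axes: x right, y down, z forward; pixel columns grow to the right and rows downward; lengths in m; the calibration is good to about 2 mm. A picture is of the moment at which its call begins. There is no depth.
- arm.sign_off(): hands the job in; it is judged then, once.
The state is a dict: "clock": time; "joints": joint angles; "dq": joint speeds; "joint_efforts": joint torques, N m; "position": TCP position; "ee_rot": TCP orientation; "force": force on the tool from outside, world axes, zero at the start; "ft_torque": the same for the moment, N m; "width": opening from 0.0 (shut) to 1.0 (fully open); "gripper_force": force on a finger pad.
Only numpy, scipy, OpenCV 4.12 (cv2) and the standard library are available. Lean on these libraries where they do the work, as an engineer would, in place of code of your own. Each camera call takes 0.05 s, during which the arm holds its last target. There are 200 camera calls.

### The job

Pull the stiff slide gate of the bench extraction port open until the gate's front edge is level with the tip of the pointer on the guide rail. Then tighten the knurled clamp nut on the bridge, clockwise, until it stops tight, so that the gate is still at the pointer at the end. Leave the bottle, the dishes and the tube rack where they stand.

Things in the scene. Friction and masses are not known exactly. Their poses are not given: they have to be found in the camera images.
- port: Grey extraction port fixed on the bench, 375 long (x) x 174 wide (y), an aluminium rail 20 wide, 46 high along each side. x runs along the rails from the open end (x = -245) to the back wall (x = +130), z up; the gate opens to -x. Origin on the bench, midway between the rails. A bridge strap, 32 long, top at z = 54, crosses over the gate at x = -30; the nut stands in its middle.
- gate (a joint): How far the flat steel slide gate is open, m, 0 shut to 0.098; grows as the gate moves along the port's -x. Sliding friction about 12 N plus 15 N per m/s; it stays where it is left. Gate sheet 240 x 130 x 4 mm, its top 40 mm above the bench.
- handle (a point): Middle of the gate's bar handle: round bar 12 mm thick, 90 long along the port's y, on two end posts, its axis 40 mm above the gate sheet (80 above the bench), free underneath. It moves with the gate, 20 mm behind (+x of) the gate's front edge; when shut, 85 mm in front (-x) of the nut's axis. Axes as the port's.
- gate_edge (a point): Point on the gate's front (-x) edge, at its top face, 60 mm to +y of the gate's middle, next to the rail that carries the pointer. Moves with the gate. Axes as the port's.
- pointer: Small brass pointer clipped on top of the port's +y rail, 30 to 80 mm in front of the gate's front edge: 16 mm wide on the rail, with an 8 mm wide, 3 thick pointed finger reaching to -y over the gate, 6 mm above it. Origin: underside of the finger's tip; axes as the port's. The gate is set when gate_edge is level with this origin along the port's x.
- nut_mid (a point): Middle of the knurled round steel nut, axis upright: 40 mm diameter, 30 tall (64 to 94 above the bench); a 10 mm stud stands 9 out of its top; boss (26 diameter, 10 high) and bridge below. Tightens clockwise from above: runs easily (0.05 N m) for 1.2 to 2.4 rad, start unknown, until it seats (it does not sink), then 0.5 rad more at a firm 0.35 N m, then stops dead. No spring back.
- clamp (a joint): How far the clamp is squeezed, rad: 0 while the nut still runs free, growing only when the seated nut is turned on with a firm torque, 0.5 = stopped tight.
- bottle: Bystander: amber glass bottle with blue cap, 68 mm diameter, 150 tall, loose. Origin at the centre of its base.
- dishes: Bystander: stack of four petri dishes, 90 mm diameter, 57 tall, loose. Origin at the centre of its base.
- rack: Bystander: white tube rack 150 x 70 mm with green-capped tubes, 87 mm tall, loose. Origin at the centre of its base.

How it is judged:
By the outcome, as a careful person would: the job done as asked, in the order asked, and still so for the second after the job is handed in, with the robot touching nothing.
It also fails if it takes over 72 s, if anything falls off the work surface, if the arm or the gripper's body presses on something with over 40 N, if the wrist force passes 120 N, or if a joint passes its speed limit or range.

## Working session

There is one attempt and no reset: what is moved stays moved. The work goes in short steps, Python scripts to look and compute and a tool call to move; the robot and the scene stay as the last step left them, time stands still between calls to the robot, and variables do not carry over. Pictures are saved under pics/ and viewed, at most 10 in all, crops included, and the job is handed in when it is done.

Besides the shell and the picture viewer there is one more tool, called after "Request:" as name([rows], argument=value, ...), one row to a line, values as JSON. drive_tool: Moves the arm, as the interface text tells. Its arguments: {"type":"object","properties":{"steps":{"type":"array"},"grip_force":{"type":"number"}},"required":["steps"]}

```bash
mkdir -p pics
cat > h.py <<'E'
import numpy as np, cv2
from cell import observe,get_image,arm
from scipy.spatial.transform import Rotation as R
def K(m):
    h=m["image"].shape[0]; f=h/2/np.tan(np.radians(m["vfov"])/2)
    return np.array([[f,0,m["cx"]],[0,f,m["cy"]],[0,0,1.]]), np.array([m["k1"],0,0,0,0.])
def rot(m):
    a=np.array(m["attitude"],float)
    return a if a.shape==(3,3) else R.from_rotvec(a).as_matrix()
def ray(m,px):
    k,d=K(m); p=cv2.undistortPoints(np.array(px,float).reshape(-1,1,2),k,d).reshape(-1,2)
    return np.c_[p,np.ones(len(p))]@rot(m).T
def plane(m,px,z):
    r=ray(m,px); o=np.array(m["xyz"]); return o+r*((z-o[2])/r[:,2])[:,None]
def proj(m,P):
    k,d=K(m); r=rot(m); q=(np.atleast_2d(P)-np.array(m["xyz"]))@r
    return cv2.projectPoints(q,np.zeros(3),np.zeros(3),k,d)[0].reshape(-1,2)
def save(m,n): cv2.imwrite("pics/"+n,m["image"][:,:,::-1])
E
python3 - <<'E'
from h import *
import pickle
s=observe();print(s,arm.tcp_to_grasp)
ms={n:get_image(n) for n in("scene","top","wrist")}
pickle.dump(ms,open("m0.pkl","wb"))
for n,m in ms.items(): print(n,{k:v for k,v in m.items() if k!="image"}); save(m,n+"0.png")
E
```

```text
{'clock': 0.0, 'joints': array([-1.38757899,  0.43522961,  0.02499545,  1.57411501, -0.01160362,
        1.13397367, -0.07510459]), 'dq': array([ 6.52510875e-04, -1.35662649e-03, -5.43863453e-05,  4.04262119e-04,
       -3.02228551e-04, -2.37415874e-05, -1.16632574e-03]), 'joint_efforts': array([-5.47272248e-04, -6.67822838e+01,  9.84715708e-01, -3.14466798e+01,
       -6.07392867e-02,  4.25466523e-02,  1.62010824e-04]), 'position': array([0.17613563, 0.59913258, 0.22593418]), 'ee_rot': array([-4.47573323e-01, -3.10946943e+00,  2.47971331e-03]), 'force': array([ 0.38531688, -0.61022703, -0.77985947]), 'ft_torque': array([-0.02244122,  0.00105466, -0.02501413]), 'gripper_force': 0.0, 'width': 1.0008581288789276} 0.0188
scene {'vfov': 50.4674926640401, 'cx': 263.2423710045258, 'cy': 193.13498002322618, 'k1': -0.02293546818253444, 'xyz': array([1.05648604, 0.23468064, 0.671592  ]), 'attitude': array([-1.43370681, -2.19285879,  0.86495507])}
top {'vfov': 57.29270796496911, 'cx': 258.44037589043313, 'cy': 190.10864490814168, 'k1': -0.039371105723137394, 'xyz': array([0.45734875, 0.0169283 , 0.93501856]), 'attitude': array([-2.14174051,  2.20199623, -0.10845066])}
wrist {'vfov': 69.90636695001035, 'cx': 252.45157502022988, 'cy': 194.45979239511462, 'k1': -0.05890096913180166, 'xyz': array([0.1112002, 0.6176407, 0.384767 ]), 'attitude': array([2.34201403, 1.75324302, 0.22626196])}
```

View pics/top0.png

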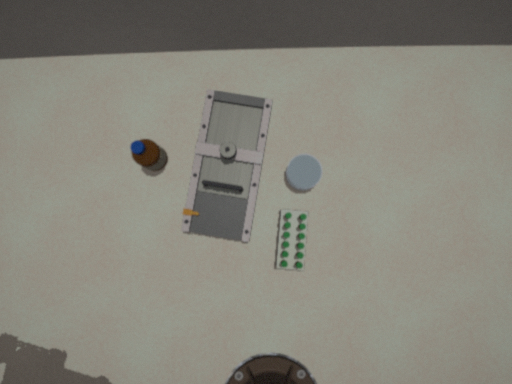

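View pics/scene0.png

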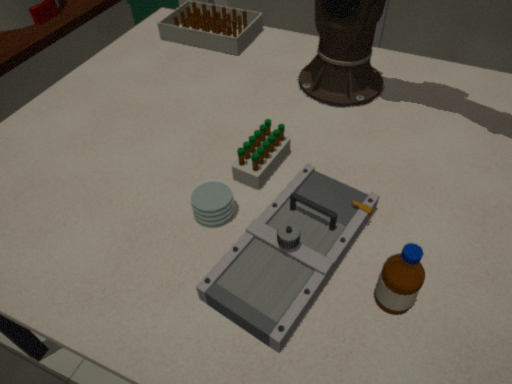

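The top view shows the nut at about (228,150), the handle bar (203,184)–(242,189) and the pointer at (183–198,212). The open end faces the robot. The bottle is to the left at (147,155); the dishes (303,172) and rack (292,240) are to the right.

Run:
```python
from h import *
import pickle
ms=pickle.load(open("m0.pkl","rb"))
t=ms["top"]["image"][80:250,170:280]; s=ms["scene"]["image"][155:350,195:390]
a=cv2.resize(t,None,fx=3.5,fy=3.5,interpolation=cv2.INTER_CUBIC)
b=cv2.resize(s,None,fx=2.05,fy=2.05,interpolation=cv2.INTER_CUBIC)
o=np.zeros((600,800,3),np.uint8);o[:595,:385]=a[:595,:385];o[:b.shape[0],390:390+b.shape[1]]=b[:,:400]
o=np.clip(o.astype(float)*1.5,0,255).astype(np.uint8)
cv2.imwrite("pics/crop0.png",o[:,:,::-1])
m=ms["top"];P=lambda px,z:plane(m,[px],z)[0].round(4)
print("nut",P((228,150),.1),"handle",P((203,184.5),.08),P((242.5,189.5),.08),"pointer",P((198.5,213),.047))
print("rail L",P((185,233),.046),P((210,92),.046),"R",P((249,241),.046),P((272,99),.046))
```

```text
nut [0.6387 0.085  0.1   ] handle [0.5589 0.1496 0.08  ] [0.5439 0.0531 0.08  ] pointer [0.4907 0.167  0.047 ]
rail L [0.4413 0.2018 0.046 ] [0.8067 0.1339 0.046 ] R [0.4171 0.0413 0.046 ] [ 0.783 -0.028  0.046]
```

View pics/crop0.png

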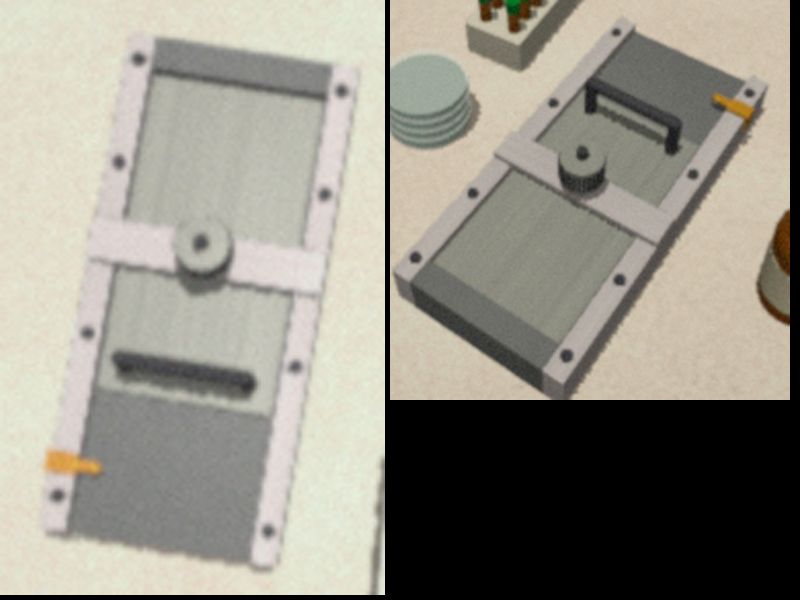

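The crop shows the gate's front edge running from (98,388) to (270,415), the pointer tip at (103,468) and the nut at (203,243). I'll turn these into world positions and move sizes.

```bash
cat >> h.py <<'E'
def mid(mask):
    ys,xs=np.nonzero(mask); return xs.mean(),ys.mean(),len(xs)
E
python3 - <<'E'
from h import *
import pickle
ms=pickle.load(open("m0.pkl","rb"));m=ms["top"];sc=ms["scene"]
yaw=-0.186;u=np.array([np.cos(yaw),np.sin(yaw),0]);v=np.array([-u[1],u[0],0])
c=lambda x,y:(170+(x+.5)/3.5-.5,80+(y+.5)/3.5-.5)
P=lambda px,z:plane(m,[px],z)[0]
sc_=lambda x,y:(195+(x-390+.5)/2.05-.5,155+(y+.5)/2.05-.5)
S=lambda x,y,z:plane(sc,[sc_(x,y)],z)[0]
nut=P(c(203,243),.094);nut2=S(582,155,.094);print("nut",nut,nut2)
h=P(c((114+253)/2,(354+379)/2),.082);h2=(S(589,79,.086)+S(677,124,.086))/2;print("handle",h,h2)
e=[P(c(100,388),.04),P(c(268,415),.04)];p=P(c(103,468),.0475);p2=S(713,97,.0475)
print("edge",e,"ptr",p,p2,"h-edge",[(h-x)@u for x in e],"nut-h",(nut-h)@u,(nut-h)@v,"edge-ptr",[(x-p)@u for x in e])
b=P((150,158),.06);print("bottle",b,(b-nut)@u,(b-nut)@v)
s=observe();T=R.from_rotvec(s["ee_rot"]).as_matrix();print(T.round(3))
print("tool y yaw",np.arctan2(T[1,1],T[0,1]),"need",yaw)
E
```

```text
nut [0.64234003 0.08635764 0.094     ] [0.64268401 0.0879799  0.094     ]
handle [0.5576847  0.10260843 0.082     ] [0.56062098 0.10525477 0.086     ]
edge [array([0.54849782, 0.16824965, 0.04      ]), array([0.52530905, 0.04581041, 0.04      ])] ptr [0.48970863 0.1654781  0.0475    ] [0.49168163 0.16860788 0.0475    ] h-edge [np.float64(0.02116740855098776), np.float64(0.021313600064572856)] nut-h 0.08620042628354598 -0.00031523904249939613 edge-ptr [np.float64(0.05726264241164927), np.float64(0.05711645089806419)]
bottle [0.63261535 0.28654066 0.06      ] -0.04657666377449481 0.19493185095909693
[[-0.959  0.282 -0.   ]
 [ 0.282  0.959 -0.001]
 [-0.    -0.001 -1.   ]]
tool y yaw 1.2848961843462647 need -0.186
```

Request:
drive_tool([
  [0.5,19,-25,0,-0.0735],
  [0.5,19,-25,0,-0.0735],
  [0.5,19,-25,0,-0.0735],
  [0.5,19,-25,0,-0.0735],
  [0.5,19,-25,0,-0.0735],
  [0.5,19,-25,0,-0.0735],
  [0.5,19,-25,0,-0.0735],
  [0.5,19,-25,0,-0.0735],
  [0.5,19,-25,0,-0.0735],
  [0.5,19,-25,0,-0.0735],
  [0.5,19,-25,0,-0.0735],
  [0.5,19,-25,0,-0.0735],
  [0.5,19,-25,0,-0.0735],
  [0.5,19,-25,0,-0.0735],
  [0.5,19,-25,0,-0.0735],
  [0.5,19,-25,0,-0.0735],
  [0.5,19,-25,0,-0.0735],
  [0.5,19,-25,0,-0.0735],
  [0.5,19,-25,0,-0.0735],
  [0.5,19,-25,0,-0.0735],
], grip_force=30)

```text
clock: 1.82
position: [0.5568, 0.0984, 0.2267]
ee_rot: [-2.42, -2.003, 0.0]
force: [1.1, 0.4, 0.1]
width: 0.504
gripper_force: 0.0
```

Request:
drive_tool([
  [0.5,0,0,0,0],
  [0.5,0,0,0,0],
  [0.5,0,0,0,0],
])

```text
clock: 2.07
position: [0.5557, 0.1002, 0.2263]
ee_rot: [-2.416, -2.007, 0.001]
force: [-0.1, 0.3, -0.1]
width: 0.503
gripper_force: 0.0
```

Run:
```python
from h import *
s=observe();T=R.from_rotvec(s["ee_rot"]).as_matrix();print(s["position"],np.arctan2(T[1,1],T[0,1]),s["joints"].round(2),s["width"])
m=get_image("wrist");save(m,"w1.png");print(m["xyz"])
```

```text
[0.55573039 0.10017055 0.22634547] -0.18421145120852025 [-0.67  0.36  0.54  1.76 -0.21  1.08 -0.24] 0.5025252932052999
[0.56888492 0.16618259 0.38509527]
```

View pics/w1.png

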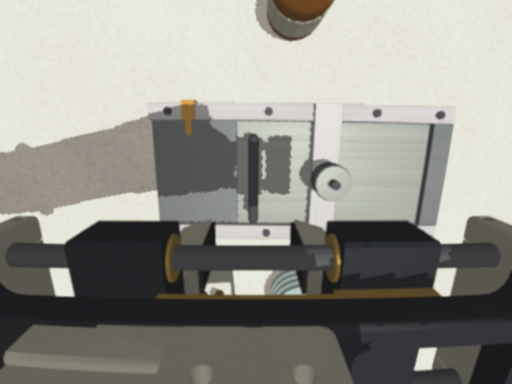

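The wrist view shows the handle bar at x≈254 (rows 135–222), the gate edge at x≈238, the pointer tip at (188,134) and the nut top at (332,183). I'll measure from this view.

Run:
```python
from h import *
m=get_image("wrist")
yaw=-0.186;u=np.array([np.cos(yaw),np.sin(yaw),0]);v=np.array([-u[1],u[0],0])
P=lambda px,z:plane(m,[px],z)[0]
im=m["image"].astype(int)
hsv=cv2.cvtColor(m["image"],cv2.COLOR_RGB2HSV)
o=(hsv[:,:,0]>8)&(hsv[:,:,0]<25)&(hsv[:,:,1]>150);o[:90]=0;o[150:]=0;o[:,:165]=0;o[:,210:]=0
ys,xs=np.nonzero(o)
for y in range(ys.min(),ys.max()+1): print(y,xs[ys==y].min(),xs[ys==y].max(),end="; ")
g=im.sum(2)/3
print();
for y in (128,160,200): print(y,g[y-1:y+2,228:264].mean(0).astype(int))
tip=(xs[ys>=ys.max()-3].mean(),ys.max()+.5)
p=P(tip,.0475)
print(tip,"ptr",p,"handle",P((254,178),.085),"nut",P((329,180),.094),"edge",[P((237.5,y),.04) for y in(128,200)],[(P((237.5,y),.04)-p)@u for y in (128,200)],"hv",P((254,135),.085),P((254,222),.085))
```

```text
101 183 193; 102 183 193; 103 183 193; 104 183 193; 105 183 193; 106 183 192; 107 183 192; 108 183 192; 109 183 193; 110 183 193; 111 183 193; 112 183 192; 113 183 193; 114 183 193; 115 183 193; 116 183 193; 117 183 193; 118 184 192; 119 186 191; 120 186 190; 121 187 190; 122 187 190; 123 187 190; 124 187 190; 125 187 190; 126 187 190; 127 187 190; 128 187 190; 129 187 190; 130 187 190; 131 187 190; 132 188 190; 133 188 189; 
128 [142 143 144 145 145 145 146 145 140 149 179 193 194 195 194 195 195 195
 196 196 196 197 197 197 197 198 198 198 198 199 199 200 199 200 200 200]
160 [ 83  83  83  83  84  83  84  83  86  91 100 103 103 103 103 103 103 103
 102  96  77  57  51  52  53  54  52  51  51  50  63  85 104 137 177 193]
200 [144 144 144 144 144 144 144 142 135 137 163 177 179 177 168 141 112 100
  99  91  70  53  51  53  54  53  52  51  51  69 118 163 179 180 181 180]
(np.float64(188.6153846153846), np.float64(133.5)) ptr [0.49037504 0.16844961 0.0475    ] handle [0.55930415 0.10754689 0.085     ] nut [0.6393091  0.09241883 0.094     ] edge [array([0.54930023, 0.16377669, 0.04      ]), array([0.53143377, 0.0738038 , 0.04      ])] [np.float64(0.05877299452398954), np.float64(0.057853330371303004)] hv [0.56778319 0.15374028 0.085     ] [0.54992099 0.056398   0.085     ]
```

Request:
drive_tool([
  [0.5,3,5,-15,0],
  [0.5,0,0,-20,0],
  [0.5,0,0,-20,0],
  [0.5,0,0,-20,0],
  [0.5,0,0,-20,0],
  [0.5,0,0,-20,0],
  [0.5,0,0,-20,0],
  [0.5,0,0,-15,0],
  [0.5,0,0,-10,0],
  [0.5,0,0,-4,0],
  [0.5,0,0,0,0],
  [0.5,0,0,0,0],
])

```text
clock: 3.17
position: [0.5595, 0.1051, 0.0633]
ee_rot: [2.416, 2.007, 0.001]
force: [0.6, 0.5, 0.0]
width: 0.5
gripper_force: 0.0
```

Request:
drive_tool([
  [1,0,0,0,0],
  [1,0,0,0,0],
  [1,0,0,0,0],
  [1,0,0,0,0],
  [1,0,0,0,0],
  [1,0,0,0,0],
])

```text
clock: 3.67
position: [0.5573, 0.1051, 0.0626]
ee_rot: [-2.415, -2.005, 0.004]
force: [-2.3, 0.2, 8.0]
width: 0.119
gripper_force: 30.1
```

Request:
drive_tool([
  [1,-4.9,0.92,0,0],
  [1,-4.9,0.92,0,0],
  [1,-4.9,0.92,0,0],
  [1,-4.9,0.92,0,0],
  [1,-4.9,0.92,0,0],
  [1,-4.9,0.92,0,0],
  [1,-4.9,0.92,0,0],
  [1,-4.9,0.92,0,0],
  [1,-4.9,0.92,0,0],
  [1,-4.9,0.92,0,0],
  [1,0,0,0,0],
  [1,0,0,0,0],
  [1,0,0,0,0],
])

```text
clock: 4.75
position: [0.5123, 0.1138, 0.0628]
ee_rot: [2.415, 2.005, 0.004]
force: [8.5, 0.2, -10.5]
width: 0.124
gripper_force: 30.0
```

Run:
```python
from h import *
s=observe();print(s["position"],s["force"])
a=[]
for n in("wrist","scene"):
    m=get_image(n);save(m,n+"2raw.png");im=m["image"]
    c=proj(m,[[0.49,0.15,0.045]])[0].astype(int);print(n,c)
    w=60 if n=="wrist" else 45
    x0,y0=max(c[0]-w,0),max(c[1]-w,0);t=im[y0:y0+2*w,x0:x0+2*w];print(x0,y0,t.shape)
    a.append(np.clip(cv2.resize(t,(400,400),interpolation=cv2.INTER_CUBIC)*1.3,0,255).astype(np.uint8))
cv2.imwrite("pics/c2.png",np.hstack(a)[:,:,::-1])
```

```text
[0.51226811 0.11378363 0.06276918] [  8.49110239   0.17097878 -10.48445341]
wrist [207 178]
147 118 (120, 120, 3)
scene [343 199]
298 154 (90, 90, 3)
```

View pics/c2.png

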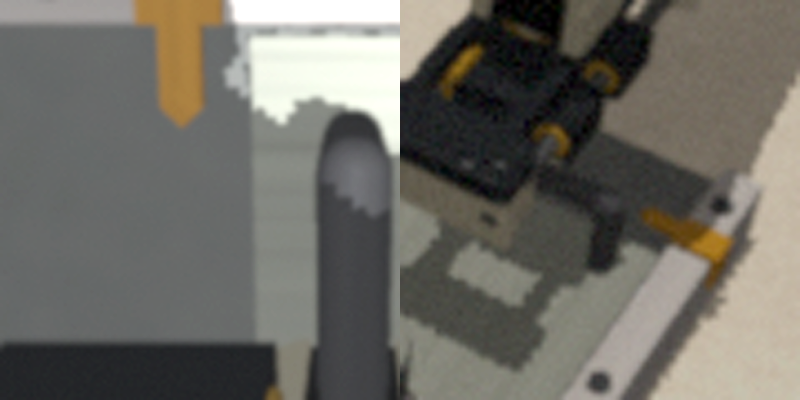

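The wrist crop shows the pointer tip at (181,127) and the gate edge running from (248,30) to (256,340). The gap is still open, so I'll work out how much is left.

```bash
cat > gap.py <<'E'
from h import *
yaw=-0.186;u=np.array([np.cos(yaw),np.sin(yaw),0]);v=np.array([-u[1],u[0],0])
def gap(m):
    im=m["image"];hsv=cv2.cvtColor(im,cv2.COLOR_RGB2HSV)
    c=proj(m,[[0.4905,0.168,0.0475]])[0];x0,y0=(c-[30,40]).astype(int)
    o=(hsv[:,:,0]>8)&(hsv[:,:,0]<25)&(hsv[:,:,1]>120);k=np.zeros_like(o);k[y0:y0+70,x0:x0+60]=1;o&=k
    ys,xs=np.nonzero(o);q=ys>=ys.max()-12
    # finger centre line extrapolated to the tip
    tip=np.array([np.mean([xs[ys==y].mean() for y in range(ys.max()-9,ys.max()+1)]),ys.max()+.5])
    p=plane(m,[tip],.0475)[0]
    g=cv2.cvtColor(im,cv2.COLOR_RGB2GRAY).astype(float);E=[]
    for y in range(int(tip[1])+12,int(tip[1])+50):
        r=cv2.GaussianBlur(g[y-1:y+2],(3,3),0).mean(0);d=np.diff(r)[int(tip[0])-15:int(tip[0])+24]
        i=d.argmax();E.append((int(tip[0])-15+i+1,y))
    E=np.array(E,float);l=np.polyfit(E[:,1],E[:,0],1)
    for _ in range(3):
        k=abs(E[:,0]-np.polyval(l,E[:,1]))<2;l=np.polyfit(E[k,1],E[k,0],1)
    e=plane(m,[[np.polyval(l,y),y] for y in E[:,1]],.04)
    gp=(e-p)@u
    # edge line evaluated at the tip's row
    e0=plane(m,[[np.polyval(l,tip[1]),tip[1]]],.04)[0]
    print("tip",tip,p.round(4),"inl",k.sum(),len(k),"edge px at tip",np.polyval(l,tip[1]),"gap",((e0-p)@u).round(4),gp[[0,-1]].round(4))
    return p,e0
if __name__=="__main__":
    s=observe();print(s["position"].round(4),s["force"].round(1))
    gap(get_image("wrist"));m=get_image("wrist");gap(m)
E
python3 gap.py
python3 - <<'E'
from h import *
m=get_image("wrist")
yaw=-0.186;u=np.array([np.cos(yaw),np.sin(yaw),0])
c=lambda x,y:[147+(x+.5)/3.333-.5,118+(y+.5)/3.333-.5]
p=plane(m,[c(181,127)],.0475)[0]
print([(plane(m,[c(*a)],.04)[0]-p)@u for a in((248,35),(250.5,127),(256,340))])
E
```

```text
[0.5123 0.1138 0.0627] [  8.6  -0.4 -11.4]
tip [201.05 154.5 ] [0.49   0.1665 0.0475] inl 38 38 edge px at tip 222.8162818689135 gap 0.013 [0.0129 0.0124]
tip [201.05 154.5 ] [0.49   0.1665 0.0475] inl 38 38 edge px at tip 222.8162818689135 gap 0.013 [0.0129 0.0124]
[np.float64(0.012383749740047774), np.float64(0.012420947365357905), np.float64(0.012357842982213398)]
```

Request:
drive_tool([
  [1,-3.3,0.62,0,0],
  [1,-3.3,0.62,0,0],
  [1,-3.2,0.61,0,0],
  [1,0,0,0,0],
  [1,0,0,0,0],
  [1,0,0,0,0],
])

```text
clock: 5.5
position: [0.5029, 0.1156, 0.0628]
ee_rot: [2.415, 2.004, 0.005]
force: [8.8, 0.4, -13.5]
width: 0.12
gripper_force: 30.0
```

```bash
python3 gap.py
```

```text
[0.5029 0.1156 0.0628] [  8.8   0.4 -13.5]
tip [216.25 155.5 ] [0.4899 0.1659 0.0475] inl 38 38 edge px at tip 222.9048582995952 gap 0.0034 [0.0033 0.0027]
tip [216.24090909 155.5       ] [0.4899 0.1659 0.0475] inl 38 38 edge px at tip 222.9048582995952 gap 0.0035 [0.0033 0.0027]
```

Request:
drive_tool([
  [1,-1.5,0.28,0,0],
  [1,-1.5,0.28,0,0],
  [1,0,0,0,0],
  [1,0,0,0,0],
  [1,0,0,0,0],
  [1,0,0,0,0],
])

```text
clock: 6.1
position: [0.5003, 0.1161, 0.0628]
ee_rot: [2.415, 2.004, 0.006]
force: [10.9, 0.2, -14.0]
width: 0.117
gripper_force: 30.0
```

```bash
sed -i 's/int(tip\[0\])-15+i+1,y/int(tip[0])-15+i+.5,y/' gap.py; python3 gap.py
python3 - <<'E'
from h import *
m=get_image("wrist");im=m["image"][105:205,160:280]
cv2.imwrite("pics/c3.png",np.clip(cv2.resize(im,(720,600),interpolation=cv2.INTER_CUBIC)*1.3,0,255).astype(np.uint8)[:,:,::-1])
E
```

```text
[0.5003 0.1161 0.0628] [ 10.9   0.2 -14. ]
tip [220.5 155.5] [0.49   0.1659 0.0475] inl 38 38 edge px at tip 222.50000000000006 gap 0.0005 [ 0.0003 -0.0004]
tip [220.57 155.5 ] [0.49   0.1659 0.0475] inl 38 38 edge px at tip 222.50000000000006 gap 0.0005 [ 0.0003 -0.0004]
```

View pics/c3.png

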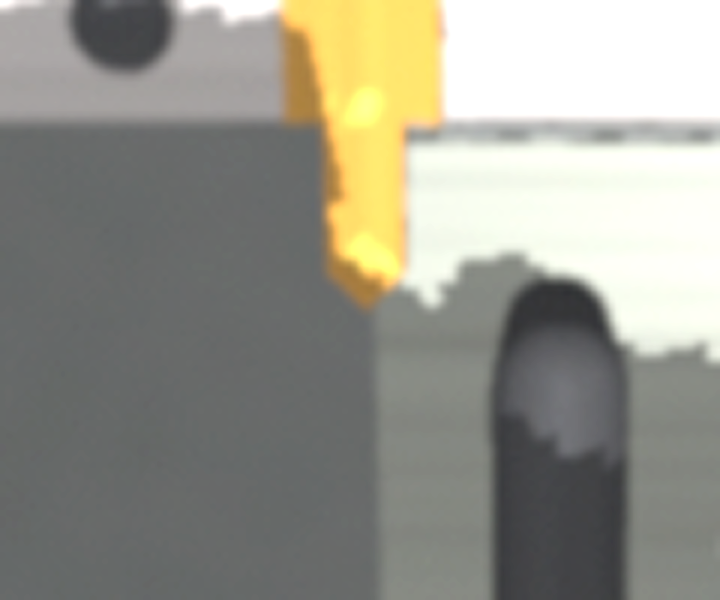

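The tip (370,308) and the edge (378,320 and below) now agree to within about 0.5 mm. I'll take the load off the pull, release the handle and rise.

Request:
drive_tool([
  [1,1.5,-0.3,0,0],
  [1,0,0,0,0],
  [0.5,0,0,0,0],
  [0.5,0,0,0,0],
  [0.5,0,0,0,0],
  [0.5,0,0,0,0],
  [0.5,0,0,15,0],
  [0.5,0,0,25,0],
  [0.5,0,0,30,0],
  [0.5,0,0,35,0],
  [0.5,0,0,35,0],
  [0.5,0,0,20,0],
  [0.5,0,0,0,0],
  [0.5,0,0,0,0],
])

```text
clock: 7.42
position: [0.4993, 0.1162, 0.2237]
ee_rot: [2.417, 2.007, 0.004]
force: [0.1, 0.3, -0.4]
width: 0.501
gripper_force: 0.0
```

```bash
python3 gap.py
python3 - <<'E'
from h import *
s=observe();T=R.from_rotvec(s["ee_rot"]).as_matrix();print(s["position"].round(4),np.arctan2(T[1,1],T[0,1]),s["joints"].round(2),s["width"],s["ft_torque"])
E
```

```text
[0.4993 0.1162 0.2237] [ 0.1  0.3 -0.4]
tip [236.3 139.5] [0.4902 0.1665 0.0475] inl 38 38 edge px at tip 259.73514607725144 gap 0.0284 [0.0281 0.0271]
tip [237.  139.5] [0.49   0.1661 0.0475] inl 38 38 edge px at tip 261.11992559360976 gap 0.0291 [0.0288 0.0279]
[0.4981 0.1159 0.2219] -0.18491848599546756 [-0.78  0.27  0.57  1.89 -0.17  1.03 -0.33] 0.4991121584379219 [-0.09865788  0.11749261  0.0360839 ]
```

Run:
```python
from h import *
m=get_image("wrist");im=m["image"][90:215,170:320]
cv2.imwrite("pics/c4.png",np.clip(cv2.resize(im,(720,600),interpolation=cv2.INTER_CUBIC)*1.3,0,255).astype(np.uint8)[:,:,::-1])
g=cv2.cvtColor(m["image"],cv2.COLOR_RGB2GRAY)
for y in (145,150,160,170,180): print(y,g[y,225:262])
```

```text
145 [ 81  81  81  81  82  82  82  82  82  82  82  83  87  94 103 106 106 105
 106 105 105 106 105 101  85  63  51  51  52  54  53  52  52  50  56  75
  97]
150 [ 82  82  82  82  81  82  81  81  81  82  83  82  85  90 100 103 103 103
 104 103 104 104 103  99  84  62  51  51  54  53  52  52  52  49  54  76
 107]
160 [ 81  81  82  81  81  80  81  81  81  82  82  82  84  91  99 104 103 103
 103 103 103 103 103  95  76  56  50  51  53  53  52  51  51  50  59  79
  98]
170 [ 80  81  80  81  81  82  82  82  82  88  95  90  85  91 101 105 104 104
 105 104 104 105 104  97  77  58  50  52  53  53  53  51  51  50  58  78
  97]
180 [ 81  81  81  81  82  82  82  82  83  83  83  83  84  92 102 104 105 104
 105 104 105 105 104  97  77  57  50  52  52  54  54  51  50  51  64  87
 111]
```

View pics/c4.png

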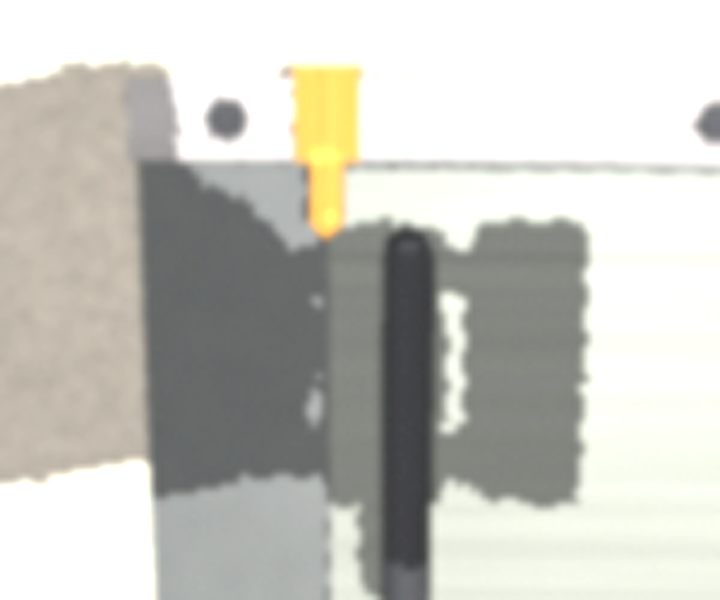

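The gate edge (≈238.2 px) is still level with the pointer tip (≈237.8), and the handle is free. Next, the nut.

Request:
drive_tool([
  [0.2,12,-2.3,0,0.1],
  [0.2,12,-2.3,0,0.1],
  [0.2,12,-2.3,0,0.1],
  [0.2,12,-2.3,0,0.1],
  [0.2,12,-2.3,0,0.1],
  [0.2,12,-2.3,0,0.1],
  [0.2,12,-2.3,0,0.1],
  [0.2,12,-2.3,0,0.1],
  [0.2,12,-2.3,0,0.1],
  [0.2,12,-2.3,0,0.1],
  [0.2,12,-2.3,0,0.1],
  [0.2,12,-2.3,0,0.1],
  [0.2,0,0,0,0],
  [0.2,0,0,0,0],
  [0.2,0,0,0,0],
])

```text
clock: 8.82
position: [0.642, 0.0883, 0.2216]
ee_rot: [-0.866, -3.018, 0.001]
force: [-0.3, 0.6, -1.8]
width: 0.798
gripper_force: 0.0
```

Run:
```python
from h import *
s=observe();T=R.from_rotvec(s["ee_rot"]).as_matrix();print(s["position"].round(4),np.arctan2(T[1,1],T[0,1]),s["joints"].round(2),s["width"],s["ft_torque"])
m=get_image("wrist");c=proj(m,[[.642,.088,.094],[.642,.088,.103]]);print(c);x,y=c[0].astype(int)
t=m["image"][y-50:y+50,x-60:x+60];print(x-60,y-50)
cv2.imwrite("pics/c5.png",np.clip(cv2.resize(t,(720,600),interpolation=cv2.INTER_CUBIC)*1.3,0,255).astype(np.uint8)[:,:,::-1])
```

```text
[0.642  0.0883 0.2216] 1.0117575547090847 [-0.42  0.48  0.3   1.53 -0.15  1.15  0.93] 0.797581843058497 [-0.04095504  0.02363992 -0.00744279]
[[252.78570248 187.36673827]
 [252.78820058 189.34582682]]
192 137
```

View pics/c5.png

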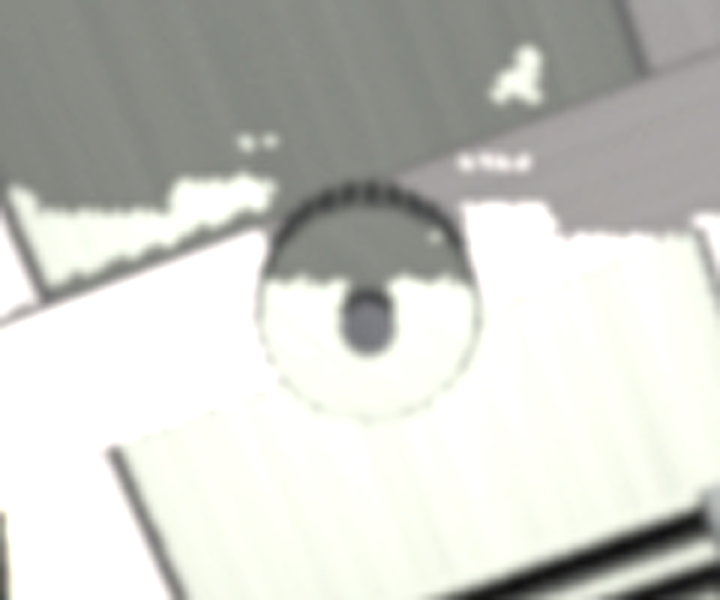

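The nut's top centre is at crop (369,307), which is pixel (253.5,188.2). The prediction was (252.8,187.4), so we are over it to within 1 mm. Descending and gripping.

Request:
drive_tool([
  [0.2,0,0,-15,0],
  [0.2,0,0,-20,0],
  [0.2,0,0,-20,0],
  [0.2,0,0,-20,0],
  [0.2,0,0,-20,0],
  [0.2,0,0,-20,0],
  [0.2,0,0,-20,0],
  [0.2,0,0,-12,0],
  [0.2,0,0,-7,0],
  [0.2,0,0,-3,0],
  [0.2,0,0,0,0],
  [0.2,0,0,0,0],
])

```text
clock: 9.87
position: [0.6435, 0.0885, 0.0667]
ee_rot: [0.862, 3.02, 0.001]
force: [0.8, 0.0, 0.5]
width: 0.8
gripper_force: 0.0
```

Request:
drive_tool([
  [1,0,0,0,0],
  [1,0,0,0,0],
  [1,0,0,0,0],
  [1,0,0,0,0],
  [1,0,0,0,0],
  [1,0,0,0,0],
  [1,0,0,0,0],
], grip_force=50)

```text
clock: 10.45
position: [0.6429, 0.0882, 0.0659]
ee_rot: [0.862, 3.021, -0.0]
force: [-0.5, -0.8, 2.1]
width: 0.422
gripper_force: 50.0
```

Request:
drive_tool([
  [1,0,0,0,-0.1],
  [1,0,0,0,-0.1],
  [1,0,0,0,-0.1],
  [1,0,0,0,-0.1],
  [1,0,0,0,-0.1],
  [1,0,0,0,-0.1],
  [1,0,0,0,-0.1],
  [1,0,0,0,-0.1],
  [1,0,0,0,-0.1],
  [1,0,0,0,-0.1],
])

```text
clock: 11.28
position: [0.6432, 0.0883, 0.0659]
ee_rot: [2.21, 2.232, 0.001]
force: [-0.6, -0.6, 0.1]
width: 0.423
gripper_force: 50.0
```

```bash
cat > st.py <<'E'
from h import *
s=observe();T=R.from_rotvec(s["ee_rot"]).as_matrix();print(s["position"].round(4),"yaw",np.arctan2(T[1,1],T[0,1]).round(3),"q",s["joints"].round(2),s["width"].round(3),"F",s["force"].round(1),"T",s["ft_torque"].round(3),"e7",s["joint_efforts"][6].round(3))
E
python3 st.py
```

```text
Traceback (most recent call last):
  File "st.py", line 2, in <module>
    s=observe();T=R.from_rotvec(s["ee_rot"]).as_matrix();print(s["position"].round(4),"yaw",np.arctan2(T[1,1],T[0,1]).round(3),"q",s["joints"].round(2),s["width"].round(3),"F",s["force"].round(1),"T",s["ft_torque"].round(3),"e7",s["joint_efforts"][6].round(3))
                                                                                                                                                        ^^^^^^^^^^^^^^^^
AttributeError: 'float' object has no attribute 'round'
```

```bash
sed -i 's/s\["width"\].round(3)/s["width"]/' st.py; python3 st.py
```

```text
[0.6432 0.0883 0.0659] yaw 0.01 q [-0.56  0.68  0.53  1.7  -0.43  0.87  0.16] 0.4229321478246159 F [-0.6 -0.6  0.1] T [-0.227 -0.003  0.031] e7 1.962
```

Request:
drive_tool([
  [1,0,0,0,-0.1],
  [1,0,0,0,-0.1],
  [1,0,0,0,-0.1],
  [1,0,0,0,0],
])

```text
clock: 11.62
position: [0.6433, 0.0883, 0.0659]
ee_rot: [2.518, 1.877, 0.0]
force: [-0.2, -0.3, 2.0]
width: 0.427
gripper_force: 50.0
```

```bash
python3 st.py
```

```text
[0.6433 0.0883 0.0659] yaw -0.29 q [-0.61  0.7   0.61  1.71 -0.49  0.89 -0.08] 0.42721261523434795 F [-0.2 -0.3  2. ] T [-0.228  0.016 -0.084] e7 -1.8
```

Request:
drive_tool([
  [1,0,0,0,-0.1],
  [1,0,0,0,-0.1],
  [1,0,0,0,-0.1],
  [1,0,0,0,0],
])

```text
clock: 11.95
position: [0.6433, 0.0882, 0.0659]
ee_rot: [2.768, 1.485, 0.001]
force: [0.2, -0.2, 1.8]
width: 0.423
gripper_force: 50.0
```

```bash
python3 st.py
```

```text
[0.6433 0.0882 0.0659] yaw -0.586 q [-0.65  0.72  0.69  1.71 -0.56  0.91 -0.32] 0.42253900390898425 F [ 0.2 -0.2  1.8] T [-0.257 -0.061 -0.01 ] e7 -1.906
```

Request:
drive_tool([
  [1,0,0,0,-0.08],
  [1,0,0,0,-0.08],
  [1,0,0,0,-0.08],
])

```text
clock: 12.2
position: [0.6434, 0.0882, 0.0659]
ee_rot: [2.924, 1.148, 0.001]
force: [1.0, -0.9, 1.2]
width: 0.427
gripper_force: 50.0
```

```bash
python3 st.py
```

```text
[0.6434 0.0882 0.0659] yaw -0.822 q [-0.68  0.74  0.75  1.72 -0.61  0.93 -0.51] 0.4265377114383971 F [ 1.  -0.9  1.2] T [-0.392 -0.14   0.352] e7 1.277
```

Request:
drive_tool([
  [1,0,0,0,-0.08],
  [1,0,0,0,-0.08],
  [1,0,0,0,-0.08],
])

```text
clock: 12.45
position: [0.6449, 0.0891, 0.0662]
ee_rot: [3.039, 0.794, 0.006]
force: [10.8, 1.4, -4.4]
width: 0.431
gripper_force: 50.0
```

```bash
python3 st.py
```

```text
[0.6449 0.0891 0.0662] yaw -1.06 q [-0.72  0.77  0.82  1.72 -0.67  0.95 -0.7 ] 0.430662247776621 F [10.8  1.4 -4.4] T [ 0.231 -2.185  1.411] e7 0.217
```

Request:
drive_tool([
  [1,0,0,0,-0.08],
  [1,0,0,0,-0.08],
  [1,0,0,0,-0.08],
])

```text
clock: 12.7
position: [0.6428, 0.0879, 0.0661]
ee_rot: [3.112, 0.423, -0.001]
force: [-7.3, -2.5, 9.2]
width: 0.428
gripper_force: 50.0
```

```bash
python3 st.py
```

```text
[0.6428 0.0879 0.0661] yaw -1.301 q [-0.75  0.79  0.88  1.72 -0.72  0.98 -0.9 ] 0.42753131640916797 F [-7.3 -2.5  9.2] T [-0.786  1.666  1.341] e7 0.301
```

The torque rose from 0.35 to 1.4 N m twice in a row. That is the dead stop, with the pads slipping on the tight nut. Releasing.

Request:
drive_tool([
  [0.2,0,0,0,0],
  [0.2,0,0,0,0],
  [0.2,0,0,0,0],
  [0.2,0,0,0,0],
  [0.2,0,0,0,0],
  [0.2,0,0,15,0],
  [0.2,0,0,25,0],
  [0.2,0,0,30,0],
  [0.2,0,0,30,0],
  [0.2,0,0,30,0],
  [0.2,0,0,25,0],
  [0.2,0,0,0,0],
  [0.2,0,0,0,0],
])

```text
clock: 13.78
position: [0.6438, 0.088, 0.2233]
ee_rot: [-3.113, -0.417, -0.006]
force: [-0.8, 0.5, -1.3]
width: 0.801
gripper_force: 0.0
```

```bash
python3 st.py
python3 - <<'E'
from h import *
a=[]
for n,P in(("top",[.52,.13,.05]),("wrist",[.49,.16,.045])):
    m=get_image(n);x,y=proj(m,[P])[0].astype(int);w=45
    x0=min(max(x-w,0),511-2*w);y0=min(max(y-w,0),383-2*w);print(n,x,y,x0,y0)
    a.append(cv2.resize(m["image"][y0:y0+2*w,x0:x0+2*w],(400,400),interpolation=cv2.INTER_CUBIC))
cv2.imwrite("pics/c6.png",np.hstack(a)[:,:,::-1])
E
```

```text
[0.6438 0.088  0.2233] yaw -1.305 q [-0.82  0.64  1.01  1.57 -0.56  1.25 -1.02] 0.8014497324826816 F [-0.8  0.5 -1.3] T [-0.014  0.156  0.001] e7 -0.111
top 212 200 167 155
wrist 172 271 127 226
```

View pics/c6.png

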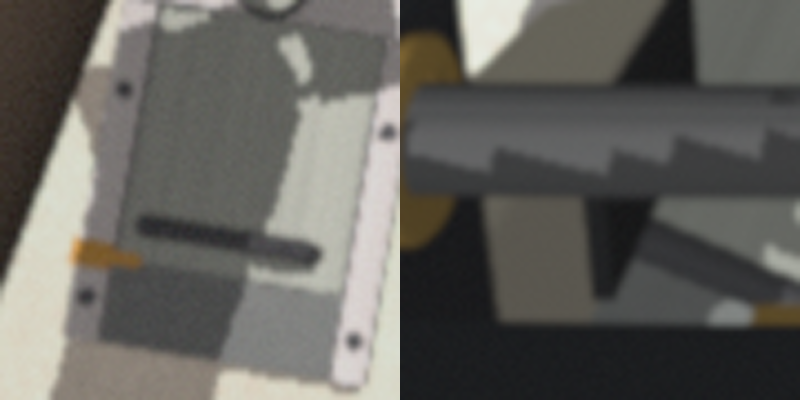

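In the top crop the edge runs through (250,277)–(330,292) and the pointer tip is at (140,261), roughly level. I'll check more precisely with the wrist camera from the earlier pose.

Request:
drive_tool([
  [0.2,-12,2.3,0,0.1],
  [0.2,-12,2.3,0,0.1],
  [0.2,-12,2.3,0,0.1],
  [0.2,-12,2.3,0,0.1],
  [0.2,-12,2.3,0,0.1],
  [0.2,-12,2.3,0,0.1],
  [0.2,-12,2.3,0,0.1],
  [0.2,-12,2.3,0,0.1],
  [0.2,-12,2.3,0,0.1],
  [0.2,-12,2.3,0,0.1],
  [0.2,-12,2.3,0,0.1],
  [0.2,-12,2.3,0,0.02],
  [0.2,0,0,0,0],
  [0.2,0,0,0,0],
  [0.2,0,0,0,0],
])

```text
clock: 15.13
position: [0.4992, 0.1159, 0.2205]
ee_rot: [2.418, 2.005, -0.001]
force: [-0.1, 0.5, 0.1]
width: 0.796
gripper_force: 0.0
```

```bash
python3 st.py; sed -i 's/int(tip\[0\])+24\]/int(tip[0])+8]/; s/int(tip\[0\])-15/int(tip[0])-8/g' gap.py; python3 gap.py
python3 - <<'E'
from h import *
m=get_image("wrist");g=cv2.cvtColor(m["image"],cv2.COLOR_RGB2GRAY)
x,y=proj(m,[[.49,.166,.0475]])[0].astype(int);print(x,y)
for d in(5,12,20,30): print(y+d,g[y+d,x-12:x+16])
E
```

```text
[0.4992 0.1159 0.2205] yaw -0.186 q [-0.95  0.31  0.8   1.9  -0.25  1.04 -0.23] 0.7962089119437757 F [-0.1  0.5  0.1] T [-0.063  0.087 -0.009] e7 0.002
[0.4992 0.1159 0.2205] [-0.1  0.5  0.1]
tip [236.275 138.5  ] [0.4902 0.1672 0.0475] inl 37 38 edge px at tip 236.10671919105286 gap -0.0006 [-0.0004  0.0004]
tip [236.  138.5] [0.4902 0.1671 0.0475] inl 33 38 edge px at tip 236.23251748251747 gap -0.0002 [-0.0001  0.0001]
235 139
144 [ 81  81  81  81  81  82  82  82  82  82  82  82  83  88  98 101 102 102
 102 102 102 102 103 101  94  76  68  72]
151 [ 80  82  82  82  81  81  82  81  82  81  82  81  82  86  96 102 103 103
 103 104 104 104 104 103  94  72  53  51]
159 [ 81  80  81  81  80  80  81  81  81  81  82  82  90 117 157 184 193 194
 193 188 167 129 106 104  94  73  55  49]
169 [ 80  80  80  80  81  81  82  82  81  81  82  87  99 117 149 180 191 193
 191 175 136 108 104 103  94  73  67  74]
```

```bash
python3 -c "
from cell import arm
print(arm.sign_off())"
```

```text
the job is handed in; nothing more can be done
None
```

The job is handed in at about 15 s: the gate's front edge measured within about 0.5 mm of the pointer tip after clamping, the nut was turned clockwise to its dead stop, and the arm kept well clear of the bottle, dishes and rack.

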